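# Set the specimen holders out on their cold plates

### The job

Before sectioning, move the four specimen holders one by one from the white foam lid to the cold plates, each onto the plate whose outline matches the shape and size of its foot: upright, flat on the plate, centred in the outline and, for the square and the oblong ones, turned to line up with it. Set each down gently rather than letting it fall, and leave the empty mould and the forceps where they lie.

Things in the scene. Friction and masses are not known exactly. Their poses are not given: they have to be found in the camera images.
- wide_round: Loose specimen holder, 46 mm tall, 0.08 to 0.17 kg: dark steel round foot 60 mm in diameter, 10 mm thick; aluminium round neck 24 mm in diameter, 10 to 40 mm up (grip here); white block 20 mm square to 46 mm. Stands on the floor (26 mm above the bench) of a white foam lid 270 mm square, rim 34 mm high. Origin: centre of the underside; z up.
- small_round: Loose specimen holder, 46 mm tall, 0.08 to 0.17 kg: dark steel round foot only 32 mm in diameter, 10 mm thick; aluminium round neck 24 mm in diameter, 10 to 40 mm up (grip here); white block 20 mm square to 46 mm. Stands on the floor (26 mm above the bench) of a white foam lid 270 mm square, rim 34 mm high. Origin: centre of the underside; z up.
- square: Loose specimen holder, 46 mm tall, 0.08 to 0.17 kg: dark steel square foot 42 x 42 mm, 10 mm thick; aluminium square neck 24 x 24 mm, its faces across its x and y, 10 to 40 mm up (grip here); white block 20 mm square to 46 mm. Stands on the floor (26 mm above the bench) of a white foam lid 270 mm square, rim 34 mm high. Origin: centre of the underside; z up.
- oblong: Loose specimen holder, 46 mm tall, 0.08 to 0.17 kg: dark steel oblong foot 68 mm (its x) x 28 mm (its y), 10 mm thick; aluminium square neck 24 x 24 mm, its faces across its x and y, 10 to 40 mm up (grip here); white block 20 mm square to 46 mm. Stands on the floor (26 mm above the bench) of a white foam lid 270 mm square, rim 34 mm high. Origin: centre of the underside; z up.
- plate_wide_round: Fixed round aluminium cold plate, 92 mm in diameter, 8 mm thick, flat on the bench, its flat top inlaid with a thin black outline: a circle 72 mm in outer diameter (6 mm larger all round than the foot it is meant for). Origin: centre of its underside; z up; outline centred on it.
- plate_small_round: Fixed round aluminium cold plate, 92 mm in diameter, 8 mm thick, flat on the bench, its flat top inlaid with a thin black outline: a circle 44 mm in outer diameter (6 mm larger all round than the foot it is meant for). Origin: centre of its underside; z up; outline centred on it.
- plate_square: Fixed round aluminium cold plate, 92 mm in diameter, 8 mm thick, flat on the bench, its flat top inlaid with a thin black outline: a square of 54 x 54 mm, sides along its x and y (6 mm larger all round than the foot it is meant for). Origin: centre of its underside; z up; outline centred on it.
- plate_oblong: Fixed round aluminium cold plate, 92 mm in diameter, 8 mm thick, flat on the bench, its flat top inlaid with a thin black outline: an oblong of 80 mm (along its x) x 40 mm (along its y) (6 mm larger all round than the foot it is meant for). Origin: centre of its underside; z up; outline centred on it.
- mould: Bystander: empty grey embedding mould, an open box 26 x 26 x 10 mm, on the foam lid between the holders. Origin: centre of its underside.
- forceps: Bystander: dark steel forceps, 131 mm long (along its x), 11 mm wide, 8 mm high, lying on the bench among the cold plates. Origin: its underside, near mid-length.
There are look-alikes about, which are no part of the job. What is shaped like the wide_round but blue is not meant. Leave any orange look-alike of the plate_oblong alone.

How it is judged:
At the end, for the whole second after the job is handed in: Each holder stands at rest on the plate with the matching outline: flat on it (within 3 mm), within 10 mm of the outline's centre, upright within 0.1 rad; the square one's sides (any way round) and the oblong one's length (either way round) within 0.2 rad of the outline's (horizontal distance between wide_round and plate_wide_round below 0.01 m and z of wide_round in the frame of plate_wide_round between 0.005 and 0.011 m and angle between each of wide_round, small_round, square, oblong's own z axis and vertical below 0.1 rad and linear speed of each of wide_round, small_round, square, oblong below 0.02 m/s and horizontal distance between small_round and plate_small_round below 0.01 m and z of small_round in the frame of plate_small_round between 0.005 and 0.011 m and horizontal distance between square and plate_square below 0.01 m and z of square in the frame of plate_square between 0.005 and 0.011 m and horizontal distance between oblong and plate_oblong below 0.01 m and z of oblong in the frame of plate_oblong between 0.005 and 0.011 m and (angle between the x axis of square and the x axis of plate_square, either way round below 0.2 rad or angle between the x axis of square and the y axis of plate_square, either way round below 0.2 rad) and angle between the x axis of oblong and the x axis of plate_oblong, either way round below 0.2 rad); the robot touches nothing.
It fails at once if a holder falls or is thrown (moves faster than 0.6 m/s without the fingers on it) ((linear speed of wide_round above 0.6 m/s and contact force between the fingers and wide_round below 0.05 N) or (linear speed of small_round above 0.6 m/s and contact force between the fingers and small_round below 0.05 N) or (linear speed of square above 0.6 m/s and contact force between the fingers and square below 0.05 N) or (linear speed of oblong above 0.6 m/s and contact force between the fingers and oblong below 0.05 N)).
It fails at once if the empty mould or the forceps is moved more than 25 mm (distance of any of mould, forceps from where it was at the start of the episode above 0.025 m).
It also fails if it takes over 106 s, if anything falls off the work surface, if the arm or the gripper's body presses on something with over 40 N, if the wrist force passes 120 N, or if a joint passes its speed limit or range.

### The arm

A 6-joint arm with a two-finger parallel gripper is mounted at the origin on the work surface. World frame = base frame: x ahead of the robot, y to its left, z up, the work surface at z = 0. Lengths are in m, angles in rad, forces in N, time in s.
With the tool pointing down it reaches from about 0.425 to 1.125 m from the base axis. Payload 14.9 kg.
Tool frame: the origin (TCP) lies midway between the tips of the shut fingers; the grasp point (between the pads) lies 19 mm behind it (ctrl.tcp_to_grasp is the z of the grasp point in the tool frame, in m); z points along the fingers, y is the line along which they close (so a half turn about z gives the same grasp; the last joint's range is limited). The gripper opens to 91 mm and grips with 3 to 60 N. Pads are 32 mm wide; open, the fingers measure 118 mm over their backs; the gripper's body (76 mm by 178 mm) begins 60 mm behind the grasp point.
Start: joints at [1.162, 0.379, 1.734, -0, 1.028, -0.033], TCP at [0.257, 0.651, 0.214] pointing down, gripper open.
Joint ranges: [-2.77, 2.77], [-0.74, 2.19], [0, 2.66], [-1.06, 4.2], [0.31, 2.87], [-3.08, 3.08]. Speed limits (rad/s): [1.89, 1.89, 2.39, 3.14, 3.14, 3.14].

### API

Orientations are given as a 3x3 rotation matrix whose columns are the frame's x, y, z axes.
In Python, from cell import status, vision, hand_in, ctrl gives the robot as it stands.
- The arm moves only by the shell command python3 -m inch 'ROWS'. ROWS is a JSON object whose one key "rows" holds a list of rows, each a list of 3 entries, a list of its own where there are three numbers: the shift along the tool's x, y, z in units of 40 mm (1.0 is 40 mm), then the turn about the tool's z in units of 6 degrees (1.0 is 6 degrees), then the closure, from 0 (fully open) to 1 (shut). In form: {"rows": [[[tx, ty, tz], roll, claw], ...]}. A call has 1 to 10 rows; each row is the pose to reach, as a shift and turn from the pose commanded when the call began, along the tool's axes at that moment; what a row does not reach only later rows make up. A row lasts 1/12 s, in which the tool goes at most 41.7 mm and 7.16 degrees, less where a joint would pass 70% of its speed; a pose out of reach is approached as far as the arm can. A call with a gripper value outside its range is refused whole. The fingers move at their own pace and stop on an object; the grip force is fixed at half the most. Time passes only in rows, so rows that repeat a pose let the fingers close. It gives the time, the measured TCP pose, the force, the opening and the grip force at its end, in the units of the state.
- status.get_obs(): the state, without advancing time (a new reading comes with each control period).
- vision.capture(name): name is "side" or "top"; returns the picture (384x512x3 uint8, red, green, blue); there is no depth.
- vision.get_calibration(name): a dict with "camera_matrix" (3x3 intrinsics, pixels), "D" ([k1, k2, p1, p2, k3] as OpenCV has them; the pictures are not rectified), "extrinsics" (4x4, takes a point from camera to world coordinates). Camera axes: x right, y down, z forward; pixel columns grow to the right and rows downward; lengths in m; the calibration is good to about 2 mm. A picture is of the moment at which its call begins. get_calibration takes no time and is no camera call.
- hand_in(): hands the job in; it is judged then, once.
The state is a dict: "t": time; "q": joint angles; "qvel": joint speeds; "joint_efforts": joint torques, N m; "eef_pos": TCP position; "orientation": TCP orientation; "ft_force": force on the tool from outside, world axes, zero at the start; "torque": the same for the moment, N m; "finger_gap": finger opening in m; "grip_force": force on a finger pad.
Only numpy, scipy, OpenCV 4.12 (cv2) and the standard library are available. Lean on these libraries where they do the work, as an engineer would, in place of code of your own. Each camera call takes 0.05 s, during which the arm holds its last target. There are 200 camera calls.

## Working session

There is one attempt and no reset: what is moved stays moved. The work goes in short steps, Python scripts to look and compute and a shell command to move; the robot and the scene stay as the last step left them, time stands still between calls to the robot, and variables do not carry over. Pictures are saved under pics/ and viewed, at most 14 in all, crops included, and the job is handed in when it is done.

```bash
mkdir -p pics; ls
python3 - <<'E'
from cell import status, vision, ctrl
import cv2
for n in ("top","side"):
    im=vision.capture(n); cv2.imwrite(f"pics/{n}0.png",im[:,:,::-1])
    c=vision.get_calibration(n); print(n,c["camera_matrix"],c["D"],c["extrinsics"])
o=status.get_obs(); print(o["t"],o["eef_pos"],o["orientation"],ctrl.tcp_to_grasp)
E
```

```text
pics
top [[418.48809491   0.         260.32193822]
 [  0.         418.48809491 194.95052062]
 [  0.           0.           1.        ]] [-0.05477308  0.          0.          0.          0.        ] [[-0.00366381 -0.98591658  0.16719772  0.41046868]
 [-0.99995065  0.00515601  0.00849152 -0.03058656]
 [-0.009234   -0.16715836 -0.98588682  1.218562  ]
 [ 0.          0.          0.          1.        ]]
side [[368.16027895   0.         261.66930741]
 [  0.         368.16027895 184.67492633]
 [  0.           0.           1.        ]] [-0.10239838  0.          0.          0.          0.        ] [[-0.97496033 -0.11750426  0.18879913  0.44831827]
 [-0.22155988  0.58606577 -0.77938317  0.58934206]
 [-0.01906786 -0.80169799 -0.59742511  0.50321254]
 [ 0.          0.          0.          1.        ]]
0.1 [0.25678799 0.65083726 0.21337798] [[-9.30231924e-01  3.66971980e-01 -3.65370399e-04]
 [ 3.66972162e-01  9.30231499e-01 -8.89381796e-04]
 [ 1.35008555e-05 -9.61412104e-04 -9.99999538e-01]] -0.0188
```

View pics/top0.png

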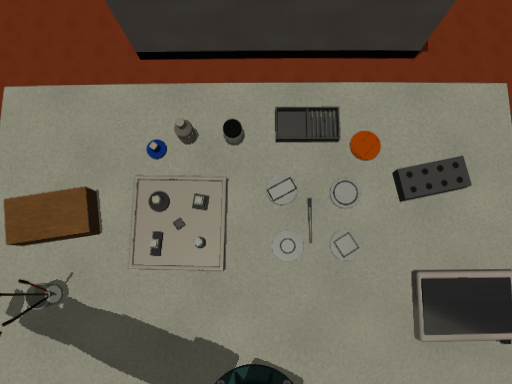

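View pics/side0.png

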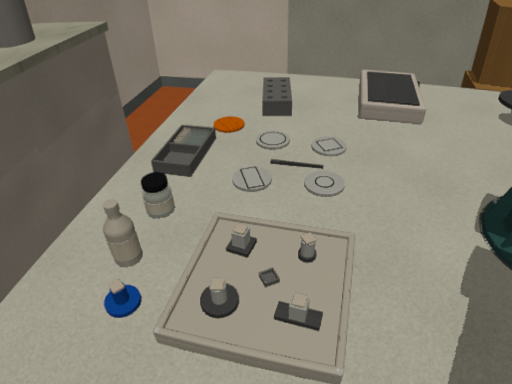

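The top view shows the foam lid with wide_round (159,201), square (201,201), oblong (156,243), small_round (200,242) and the mould (180,223). The plates are oblong (282,189), wide round (345,193), small round (288,246) and square (345,244), with the forceps at (310,220). The look-alikes are blue (157,149) and orange (365,145).

```bash
cat > h.py <<'E'
import numpy as np, cv2
from cell import status, vision
def w(n,px,z):
    """pixels -> world points on the plane at height z"""
    c=vision.get_calibration(n); E=np.array(c["extrinsics"])
    u=cv2.undistortPoints(np.float64(px).reshape(-1,1,2),np.array(c["camera_matrix"]),np.array(c["D"]))[:,0]
    d=np.c_[u,np.ones(len(u))]@E[:3,:3].T; o=E[:3,3]
    return (o+d*((z-o[2])/d[:,2])[:,None])
E
python3 - <<'E'
from h import *
a=cv2.imread("pics/top0.png"); b=cv2.imread("pics/side0.png")
g=cv2.cvtColor(a,cv2.COLOR_BGR2GRAY)
cv2.imwrite("pics/c1.png",cv2.resize(a[170:275,125:230],None,fx=5,fy=5,interpolation=cv2.INTER_CUBIC))
cv2.imwrite("pics/c2.png",cv2.resize(a[165:270,255:370],None,fx=5,fy=5,interpolation=cv2.INTER_CUBIC))
def blobs(mask,z,off,name,lo):
    cs,_=cv2.findContours(mask,cv2.RETR_EXTERNAL,cv2.CHAIN_APPROX_NONE)
    for c in cs:
        if cv2.contourArea(c)<lo: continue
        P=w("top",c[:,0]/4.+off,z)[:,:2]*1000
        r=cv2.minAreaRect(P.astype(np.float32)); m=cv2.moments(P.astype(np.float32).reshape(-1,1,2))
        print(name,"px",(c[:,0].mean(0)/4+off).round(),"rect c",np.round(r[0],1),"size",np.round(r[1],1),"ang",round(r[2],1),"mom",round(m["m10"]/m["m00"],1),round(m["m01"]/m["m00"],1))
G=cv2.resize(g,None,fx=4,fy=4,interpolation=cv2.INTER_CUBIC) # px offset: (X+.5)/4-.5
def sub(x0,x1,y0,y1): return G[y0*4:y1*4,x0*4:x1*4]
s=sub(137,220,184,264); blobs((s<95).astype(np.uint8),.034,np.array([137,184])-.375,"foot",100)
s=sub(262,365,172,265); blobs((s<110).astype(np.uint8),.008,np.array([262,172])-.375,"outline",100)
s=sub(262,365,172,265); blobs((s>175).astype(np.uint8),.008,np.array([262,172])-.375,"plate",800)
E
```

```text
foot px [201. 243.] rect c [475.4 147.4] size [27.3 33.1] ang 64.9 mom 475.4 145.4
foot px [157. 243.] rect c [474.4 274.4] size [32.1 70.8] ang 84.7 mom 473.9 273.1
foot px [179. 223.] rect c [530.3 212.5] size [29.2 29. ] ang 36.7 mom 530.3 212.4
foot px [200. 202.] rect c [593.2 151.8] size [46.4 45.2] ang 80.7 mom 593.2 151.9
foot px [159. 201.] rect c [595.3 271.8] size [62.8 61. ] ang 65.9 mom 595.3 272.0
foot px [137. 196.] rect c [610.7 337.1] size [ 4.4 71.8] ang 89.6 mom 627.5 336.8
outline px [287. 245.] rect c [468.3 -97.4] size [44.5 44.9] ang 44.5 mom 468.1 -97.2
outline px [346. 244.] rect c [ 470.  -265.5] size [57.3 57.3] ang 32.2 mom 470.2 -265.7
outline px [310. 220.] rect c [ 541.9 -161.3] size [ 15.4 133.6] ang 88.7 mom 548.8 -162.9
outline px [334. 202.] rect c [ 595.1 -236.5] size [54.2 12.8] ang 39.0 mom 594.3 -235.5
outline px [345. 192.] rect c [ 622.5 -269.6] size [75.4 74.1] ang 43.6 mom 622.4 -269.4
outline px [279. 191.] rect c [630.5 -81.6] size [53.9 90.1] ang 33.8 mom 633.5 -81.7
```

View pics/c1.png

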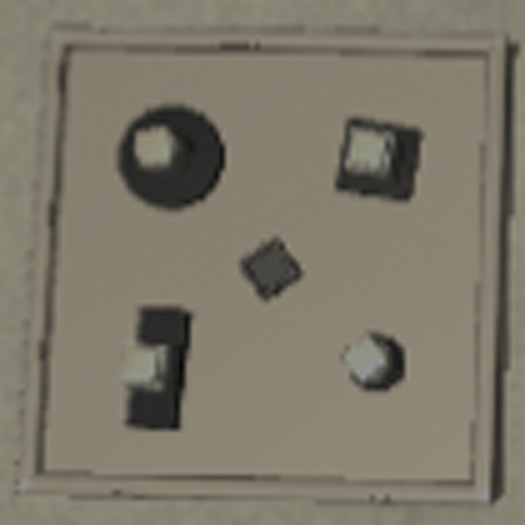

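View pics/c2.png

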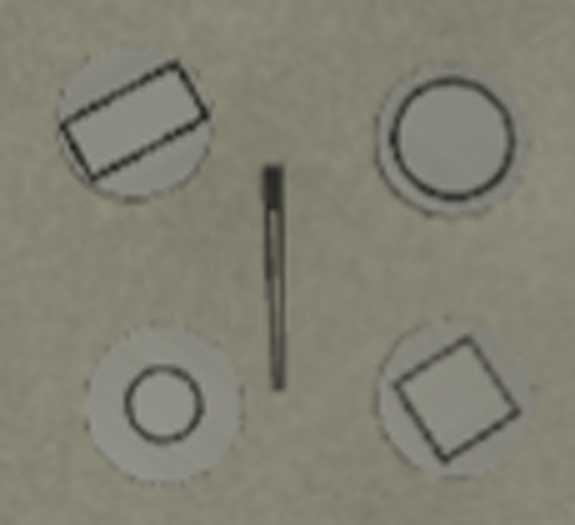

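The lid crop is clean. In the plate crop, the oblong outline's corners are at about (62,125), (179,62), (207,116) and (95,180). I'll refine those and the small round foot, then work out the first move.

```bash
cat > go.py <<'E'
import sys
from h import *
x,y,z,a=map(float,sys.argv[1:5]) # mm, mm, mm, tool-y angle in deg
o=status.get_obs(); R=np.array(o["orientation"]); p=np.array(o["eef_pos"])
d=R.T@(np.array([x,y,z])/1000-p)/.04
t=np.degrees(np.arctan2(R[1,1],R[0,1])); r=-((a-t+90)%180-90)
print("t",round(o["t"],2),"shift",d.round(2),"dist",round(np.linalg.norm(d)*40),"roll",round(r/6,2),"(tool y",round(t,1),") gap",round(o["finger_gap"]*1000,1),"q",np.round(o["q"],2))
E
python3 - <<'E'
from h import *
f=lambda p,off:(np.array(p,float)+.5)/5-.5+off
c=w("top",f([(62,125),(179,62),(207,116),(95,180)],[255,165]),.008)*1000
print("obl plate",c.mean(0).round(1),np.degrees(np.arctan2(*(c[1]-c[0])[[1,0]])),np.degrees(np.arctan2(*(c[2]-c[3])[[1,0]])))
print("small foot",w("top",f([(376,362)],[125,170]),.034)*1000)
print("blocks w,sq,ob,sm",w("top",f([(155,145),(368,151),(146,365),(366,356)],[125,170]),.072).round(4)[:,:2]*1000)
# side: block tops
print("side blocks",w("side",[(218,284),(241,230),(300,299),(308,240)],.072)[:,:2].round(4)*1000)
E
python3 go.py 474.4 274 110 84.5
```

```text
obl plate [634.  -83.3   8. ] -61.62247801843836 -60.31132525325104
small foot [[477.38344566 151.16638078  34.        ]]
blocks w,sq,ob,sm [[596.1 271.6]
 [592.1 152.1]
 [473.8 272.1]
 [478.5 150.9]]
side blocks [[593.3 274.8]
 [590.4 158.5]
 [473.3 275.9]
 [477.  159.2]]
t 0.1 shift [-8.52 -6.76  2.59] dist 447 roll -2.67 (tool y 68.5 ) gap 91.1 q [ 1.16  0.38  1.73 -0.    1.03 -0.03]
```

```bash
python3 -m inch '{"rows": [[[-0.3,-0.24,0.1],-0.1,0],[[-1,-0.8,0.3],-0.4,0],[[-1.7,-1.35,0.5],-0.7,0],[[-2.5,-1.98,0.75],-1,0],[[-3.3,-2.6,1.0],-1.3,0],[[-4.1,-3.25,1.25],-1.6,0],[[-4.9,-3.9,1.5],-1.9,0],[[-5.7,-4.5,1.7],-2.1,0],[[-6.4,-5.1,1.9],-2.4,0],[[-6.8,-5.4,2.1],-2.6,0]]}'; python3 go.py 474.4 273 110 84.5
```

```text
t: 0.93
eef_pos: [0.4315, 0.3472, 0.1293]
orientation: [[-0.995, 0.103, -0.001], [0.103, 0.995, -0.001], [0.0, -0.001, -1.0]]
ft_force: [-0.6, -0.1, 0.9]
finger_gap: 0.0911
grip_force: 0.0
t 0.93 shift [-1.26 -1.73  0.48] dist 88 roll -0.07 (tool y 84.1 ) gap 91.1 q [ 0.64  0.27  2.07 -0.    0.8  -0.83]
```

```bash
python3 -m inch '{"rows": [[[-0.4,-0.5,0.15],0,0],[[-0.9,-1.2,0.33],0,0],[[-1.26,-1.73,0.48],-0.07,0],[[-1.26,-1.73,0.48],-0.07,0],[[-1.26,-1.73,0.48],-0.07,0]]}'; python3 go.py 474.4 273 39.5 84.5
```

```text
t: 1.35
eef_pos: [0.4738, 0.2753, 0.1103]
orientation: [[-0.995, 0.098, -0.001], [0.098, 0.995, -0.0], [0.001, -0.001, -1.0]]
ft_force: [0.0, 0.4, 0.1]
finger_gap: 0.0914
grip_force: 0.0
t 1.35 shift [-0.02 -0.06  1.77] dist 71 roll -0.02 (tool y 84.4 ) gap 91.4 q [ 0.48  0.3   2.08  0.    0.76 -0.99]
```

```bash
python3 -m inch '{"rows": [[[0,0,0.3],0,0],[[0,-0.03,0.7],0,0],[[0,-0.05,1.1],0,0],[[0,-0.05,1.5],0,0],[[0,-0.05,1.7],0,0],[[0,-0.05,1.77],0,0],[[0,-0.05,1.77],0,0],[[0,-0.05,1.77],0,0.5],[[0,-0.05,1.77],0,0.9],[[0,-0.05,1.77],0,1]]}'
python3 -m inch '{"rows": [[[0,0,0],0,1],[[0,0,0],0,1],[[0,0,0],0,1],[[0,0,0],0,1],[[0,0,0],0,1],[[0,0,0],0,1]]}'
python3 go.py 474.4 273 110 84.5
```

```text
t: 2.18
eef_pos: [0.4739, 0.2747, 0.0407]
orientation: [[-0.995, 0.096, 0.001], [0.096, 0.995, 0.001], [-0.001, 0.001, -1.0]]
ft_force: [0.5, -0.5, -0.1]
finger_gap: 0.0741
grip_force: 0.0
t: 2.68
eef_pos: [0.4735, 0.2743, 0.0399]
orientation: [[-0.995, 0.096, -0.0], [0.096, 0.995, -0.0], [0.0, -0.0, -1.0]]
ft_force: [0.4, 0.0, -0.3]
finger_gap: 0.034
grip_force: 0.0
t 2.68 shift [-0.03 -0.03 -1.75] dist 70 roll -0.0 (tool y 84.5 ) gap 34.0 q [ 0.48  0.42  2.09 -0.    0.63 -0.99]
```

```bash
python3 -m inch '{"rows": [[[0,0,0],0,1],[[0,0,0],0,1],[[0,0,0],0,1],[[0,0,0],0,1],[[0,0,0],0,1]]}'
python3 -m inch '{"rows": [[[0,0,-0.1],0,1],[[0,0,-0.3],0,1],[[0,0,-0.6],0,1],[[0,0,-1.0],0,1],[[0,0,-1.4],0,1],[[0,0,-1.6],0,1],[[0,0,-1.7],0,1],[[0,0,-1.7],0,1]]}'
python3 go.py 634 -83 110 28.8
python3 - <<'E'
from h import *
for n in ("top","side"): cv2.imwrite(f"pics/{n}1.png",vision.capture(n)[:,:,::-1])
E
```

```text
t: 3.1
eef_pos: [0.4735, 0.2744, 0.0399]
orientation: [[-0.995, 0.096, 0.0], [0.096, 0.995, 0.0], [-0.0, 0.0, -1.0]]
ft_force: [-0.4, 0.3, 0.1]
finger_gap: 0.0239
grip_force: 30.0
t: 3.77
eef_pos: [0.4739, 0.2746, 0.1091]
orientation: [[-0.995, 0.096, 0.002], [0.096, 0.995, 0.001], [-0.002, 0.001, -1.0]]
ft_force: [-0.3, -0.3, -1.2]
finger_gap: 0.0238
grip_force: 30.0
t 3.77 shift [-4.84 -8.52 -0.02] dist 392 roll 9.28 (tool y 84.5 ) gap 23.8 q [ 0.48  0.3   2.09 -0.    0.76 -0.99]
```

View pics/side1.png

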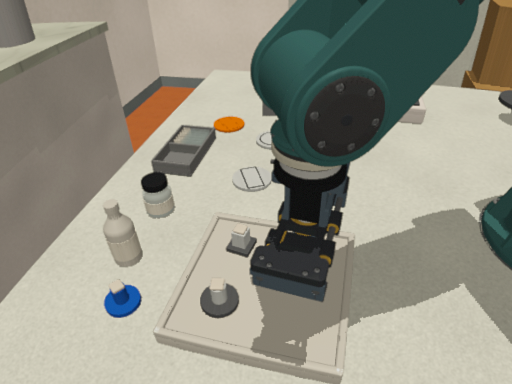

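The side view shows the oblong holder gripped and lifted, with the other holders undisturbed: wide_round near (219,297) and square near (241,240).

```bash
python3 -m inch '{"rows": [[[-0.1,-0.15,0],0.15,1],[[-0.3,-0.5,0],0.6,1],[[-0.6,-1.1,0],1.2,1],[[-1.0,-1.8,0],2,1],[[-1.4,-2.5,0],2.8,1],[[-1.8,-3.2,0],3.6,1],[[-2.2,-3.9,0],4.4,1],[[-2.6,-4.6,0],5.2,1],[[-2.95,-5.2,0],5.9,1],[[-3.2,-5.65,0],6.4,1]]}'; python3 go.py 634 -83 110 28.8
```

```text
t: 4.7
eef_pos: [0.5796, 0.0345, 0.1072]
orientation: [[-0.716, 0.698, -0.001], [0.698, 0.716, -0.0], [0.001, -0.001, -1.0]]
ft_force: [-0.4, -0.2, -0.1]
finger_gap: 0.0237
grip_force: 30.0
t 4.7 shift [-3.02 -1.15 -0.07] dist 129 roll 2.82 (tool y 45.7 ) gap 23.7 q [ 0.02  0.35  2.02 -0.    0.78 -0.78]
```

```bash
python3 -m inch '{"rows": [[[-0.5,-0.2,0],0.5,1],[[-1.2,-0.46,0],1.15,1],[[-1.9,-0.72,0],1.8,1],[[-2.5,-0.95,0],2.4,1],[[-2.9,-1.1,0],2.75,1],[[-3.02,-1.15,0],2.82,1],[[-3.02,-1.15,0],2.82,1],[[-3.02,-1.15,0],2.82,1]]}'; python3 go.py 634 -83 22 28.8
python3 - <<'E'
from h import *
cv2.imwrite(f"pics/side2.png",cv2.resize(vision.capture("side")[60:260,150:400,::-1],None,fx=3,fy=3))
cv2.imwrite("pics/top2.png",vision.capture("top")[:,:,::-1])
E
```

```text
t: 5.37
eef_pos: [0.6336, -0.0794, 0.1074]
orientation: [[-0.488, 0.873, -0.001], [0.873, 0.488, 0.0], [0.001, -0.001, -1.0]]
ft_force: [0.1, -0.3, -1.8]
finger_gap: 0.0238
grip_force: 30.0
t 5.37 shift [-0.09 -0.03  2.13] dist 85 roll 0.07 (tool y 29.2 ) gap 23.8 q [-0.16  0.42  1.9   0.    0.82 -0.67]
```

```bash
python3 -m inch '{"rows": [[[-0.09,-0.02,0.2],0.07,1],[[-0.09,-0.02,0.5],0.07,1],[[-0.09,-0.02,0.9],0.07,1],[[-0.09,-0.02,1.3],0.07,1],[[-0.09,-0.02,1.6],0.07,1],[[-0.09,-0.02,1.8],0.07,1],[[-0.09,-0.02,1.92],0.07,1],[[-0.09,-0.02,1.98],0.07,1],[[-0.09,-0.02,2.0],0.07,1],[[-0.09,-0.02,2.0],0.07,1]]}'; python3 go.py 634 -83 22 28.8
```

```text
t: 6.3
eef_pos: [0.6356, -0.0833, 0.0283]
orientation: [[-0.481, 0.877, 0.001], [0.877, 0.481, -0.0], [-0.0, 0.0, -1.0]]
ft_force: [0.8, -1.3, -1.3]
finger_gap: 0.0237
grip_force: 30.0
t 6.3 shift [ 0.03 -0.03  0.16] dist 6 roll -0.01 (tool y 28.8 ) gap 23.7 q [-0.17  0.55  1.9   0.    0.69 -0.67]
```

Run:
```python
from h import *
a=vision.capture("top")[165:265,255:370,::-1];b=vision.capture("side")[100:220,190:350,::-1]
cv2.imwrite("pics/m2.png",np.hstack([cv2.resize(x,(399,399),interpolation=cv2.INTER_CUBIC) for x in (a,b)]))
```

```text
(no output)
```

View pics/m2.png

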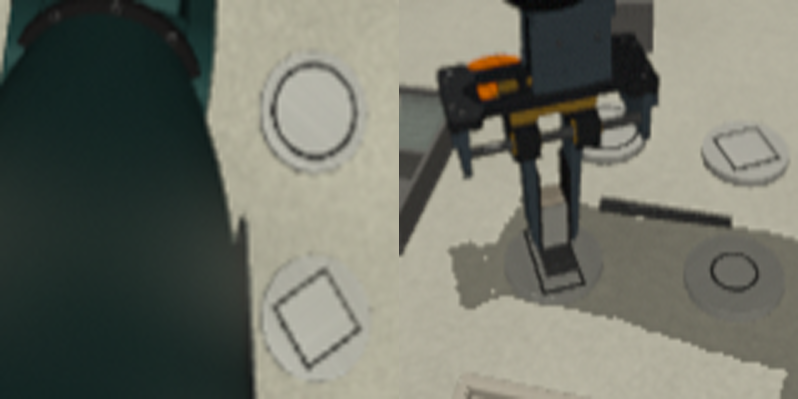

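The oblong foot sits inside its outline, about 6 mm above the plate. I'll lower it slowly and release.

```bash
python3 -m inch '{"rows": [[[0.03,-0.02,0.05],0,1],[[0.03,-0.02,0.1],0,1],[[0.03,-0.02,0.13],0,1],[[0.03,-0.02,0.15],0,1],[[0.03,-0.02,0.16],0,1],[[0.03,-0.02,0.17],0,1],[[0.03,-0.02,0.17],0,1],[[0.03,-0.02,0.17],0,1]]}'; python3 go.py 634 -83 22 28.8
```

```text
t: 7.07
eef_pos: [0.634, -0.0826, 0.0219]
orientation: [[-0.481, 0.877, -0.001], [0.877, 0.481, 0.0], [0.0, -0.0, -1.0]]
ft_force: [-7.3, 1.0, 13.3]
finger_gap: 0.0239
grip_force: 30.0
t 7.07 shift [-0.01 -0.   -0.  ] dist 0 roll -0.01 (tool y 28.8 ) gap 23.9 q [-0.17  0.56  1.9  -0.    0.68 -0.67]
```

```bash
python3 -m inch '{"rows": [[[0,0,-0.01],0,0.9],[[0,0,-0.01],0,0.6],[[0,0,-0.01],0,0.4],[[0,0,-0.01],0,0.4],[[0,0,-0.01],0,0.4],[[0,0,-0.01],0,0.4]]}'
python3 -m inch '{"rows": [[[0,0,-0.1],0,0.4],[[0,0,-0.4],0,0.4],[[0,0,-0.9],0,0.4],[[0,0,-1.5],0,0.4],[[0,0,-1.9],0,0.4],[[0,0,-2.1],0,0.4],[[0,0,-2.1],0,0.4]]}'
python3 go.py 592.5 152 110 81
```

```text
t: 7.57
eef_pos: [0.6341, -0.0827, 0.0215]
orientation: [[-0.481, 0.877, -0.0], [0.877, 0.481, 0.0], [0.0, -0.0, -1.0]]
ft_force: [0.3, -0.5, 0.3]
finger_gap: 0.0532
grip_force: 0.0
t: 8.15
eef_pos: [0.6353, -0.0829, 0.1081]
orientation: [[-0.481, 0.877, 0.003], [0.877, 0.481, -0.001], [-0.002, 0.003, -1.0]]
ft_force: [0.8, 0.4, -0.7]
finger_gap: 0.0547
grip_force: 0.0
t 8.15 shift [ 5.66  1.89 -0.06] dist 239 roll -8.71 (tool y 28.8 ) gap 54.7 q [-0.17  0.42  1.9  -0.    0.81 -0.67]
```

```bash
python3 -m inch '{"rows": [[[0.2,0.07,0],-0.4,0.4],[[0.8,0.27,0],-1.3,0.4],[[1.5,0.5,0],-2.3,0.4],[[2.2,0.74,0],-3.4,0.4],[[2.9,0.97,0],-4.5,0.4],[[3.6,1.2,0],-5.6,0.4],[[4.3,1.44,0],-6.6,0.4],[[4.9,1.64,0],-7.6,0.4],[[5.4,1.8,0],-8.4,0.4],[[5.66,1.89,0],-8.75,0.4]]}'
python3 -m inch '{"rows": [[[0,0,0],0,0.4],[[0,0,0],0,0.4],[[0,0,0],0,0.4]]}'
python3 go.py 592.5 152 40 80.7
python3 - <<'E'
from h import *
a=vision.capture("top")[165:265,255:370,::-1];b=vision.capture("side")[180:330,170:360,::-1]
cv2.imwrite("pics/top3.png",a);cv2.imwrite("pics/m3.png",np.hstack([cv2.resize(x,(399,399),interpolation=cv2.INTER_CUBIC) for x in (a,b)]))
E
```

```text
t: 8.98
eef_pos: [0.5904, 0.1541, 0.1047]
orientation: [[-0.989, 0.147, -0.001], [0.147, 0.989, -0.0], [0.001, -0.0, -1.0]]
ft_force: [-0.4, -0.4, 0.4]
finger_gap: 0.0549
grip_force: 0.0
t: 9.23
eef_pos: [0.5915, 0.1513, 0.1052]
orientation: [[-0.988, 0.155, -0.0], [0.155, 0.988, -0.0], [0.0, -0.0, -1.0]]
ft_force: [-0.5, -0.2, 0.3]
finger_gap: 0.0546
grip_force: 0.0
t 9.23 shift [-0.02  0.02  1.63] dist 65 roll 0.07 (tool y 81.1 ) gap 54.6 q [ 0.21  0.39  1.96 -0.    0.79 -1.2 ]
```

View pics/m3.png

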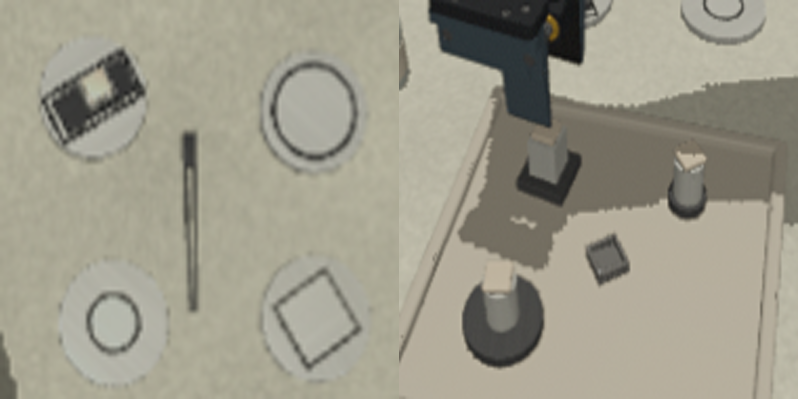

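The left crop shows the oblong holder flat and aligned in its outline, within about 3 mm. The right crop shows the gripper above the square holder. Next I'll descend and grip it.

```bash
python3 -m inch '{"rows": [[[-0.02,0.02,0.3],0,0.4],[[-0.02,0.02,0.7],0,0.4],[[-0.02,0.02,1.1],0,0.4],[[-0.02,0.02,1.4],0,0.4],[[-0.02,0.02,1.58],0,0.4],[[-0.02,0.02,1.63],0,0.4],[[-0.02,0.02,1.63],0,0.6],[[-0.02,0.02,1.63],0,1],[[-0.02,0.02,1.63],0,1],[[-0.02,0.02,1.63],0,1]]}'
python3 -m inch '{"rows": [[[0,0,0],0,1],[[0,0,0],0,1],[[0,0,0],0,1],[[0,0,0],0,1],[[0,0,0],0,1]]}'
python3 go.py 470.1 -265.5 110 32.2
```

```text
t: 10.17
eef_pos: [0.5928, 0.153, 0.0411]
orientation: [[-0.988, 0.152, 0.001], [0.152, 0.988, 0.0], [-0.001, 0.0, -1.0]]
ft_force: [-1.3, -0.1, 0.4]
finger_gap: 0.031
grip_force: 0.0
t: 10.58
eef_pos: [0.5927, 0.153, 0.0409]
orientation: [[-0.988, 0.152, 0.001], [0.152, 0.988, 0.0], [-0.001, 0.0, -1.0]]
ft_force: [-1.2, -0.1, 6.9]
finger_gap: 0.0237
grip_force: 30.0
t 10.58 shift [  1.44 -10.81  -1.73] dist 441 roll 8.18 (tool y 81.3 ) gap 23.7 q [ 0.21  0.49  1.96 -0.    0.69 -1.2 ]
```

```bash
python3 -m inch '{"rows": [[[0,0,-0.1],0,1],[[0,0,-0.3],0,1],[[0,0,-0.7],0,1],[[0,0,-1.1],0,1],[[0,0,-1.5],0,1],[[0,0,-1.7],0,1],[[0,0,-1.73],0,1],[[0,0,-1.73],0,1]]}'
python3 -m inch '{"rows": [[[0.02,-0.1,0],0.1,1],[[0.05,-0.4,0],0.3,1],[[0.13,-1.0,0],0.8,1],[[0.23,-1.7,0],1.3,1],[[0.33,-2.5,0],1.9,1],[[0.44,-3.3,0],2.5,1],[[0.55,-4.1,0],3.1,1],[[0.65,-4.9,0],3.7,1],[[0.75,-5.6,0],4.3,1],[[0.82,-6.1,0],4.7,1]]}'
python3 go.py 470.1 -265.5 110 32.2
```

```text
t: 11.25
eef_pos: [0.5925, 0.1529, 0.1099]
orientation: [[-0.988, 0.152, 0.001], [0.152, 0.988, 0.0], [-0.001, 0.0, -1.0]]
ft_force: [0.8, -0.4, -0.4]
finger_gap: 0.0236
grip_force: 30.0
t: 12.08
eef_pos: [0.5209, -0.0858, 0.1088]
orientation: [[-0.796, 0.606, -0.002], [0.606, 0.796, 0.0], [0.001, -0.001, -1.0]]
ft_force: [-0.7, -1.1, -1.0]
finger_gap: 0.024
grip_force: 30.0
t 12.08 shift [-1.71 -4.34 -0.03] dist 187 roll 3.42 (tool y 52.7 ) gap 24.0 q [-0.21  0.27  2.12 -0.    0.75 -1.13]
```

```bash
python3 -m inch '{"rows": [[[-0.2,-0.5,0],0.4,1],[[-0.45,-1.15,0],0.9,1],[[-0.75,-1.9,0],1.5,1],[[-1.05,-2.65,0],2.1,1],[[-1.35,-3.4,0],2.7,1],[[-1.58,-4.0,0],3.2,1],[[-1.69,-4.28,0],3.4,1],[[-1.71,-4.34,0],3.42,1],[[-1.71,-4.34,0],3.42,1],[[-1.71,-4.34,0],3.42,1]]}'
python3 go.py 470.1 -265.5 23.5 32.2
```

```text
t: 12.92
eef_pos: [0.4728, -0.2624, 0.1092]
orientation: [[-0.538, 0.843, -0.001], [0.843, 0.538, 0.001], [0.001, -0.0, -1.0]]
ft_force: [-0.1, 0.2, -1.0]
finger_gap: 0.0241
grip_force: 30.0
t 12.92 shift [-0.03 -0.1   2.14] dist 86 roll 0.06 (tool y 32.6 ) gap 24.1 q [-0.55  0.29  2.1   0.    0.76 -1.12]
```

```bash
python3 -m inch '{"rows": [[[-0.03,-0.05,0.2],0.06,1],[[-0.03,-0.08,0.5],0.06,1],[[-0.03,-0.09,0.9],0.06,1],[[-0.03,-0.09,1.3],0.06,1],[[-0.03,-0.09,1.6],0.06,1],[[-0.03,-0.09,1.8],0.06,1],[[-0.03,-0.09,1.92],0.06,1],[[-0.03,-0.09,1.98],0.06,1],[[-0.03,-0.09,2.0],0.06,1],[[-0.03,-0.09,2.0],0.06,1]]}'
python3 go.py 470.1 -265.5 23 32.2
```

```text
t: 13.75
eef_pos: [0.471, -0.2662, 0.0298]
orientation: [[-0.532, 0.846, 0.0], [0.846, 0.532, -0.0], [-0.0, 0.0, -1.0]]
ft_force: [-0.1, -0.6, -2.1]
finger_gap: 0.024
grip_force: 30.0
t 13.75 shift [ 0.03 -0.01  0.17] dist 7 roll -0.0 (tool y 32.2 ) gap 24.0 q [-0.56  0.43  2.1   0.    0.61 -1.12]
```

```bash
python3 -m inch '{"rows": [[[0.02,0,0.05],0,1],[[0.02,0,0.1],0,1],[[0.02,0,0.13],0,1],[[0.02,0,0.15],0,1],[[0.02,0,0.16],0,1],[[0.02,0,0.17],0,1],[[0.02,0,0.17],0,1],[[0.02,0,0.17],0,1]]}'
```

```text
t: 14.42
eef_pos: [0.4703, -0.2654, 0.0229]
orientation: [[-0.532, 0.846, -0.0], [0.846, 0.532, -0.0], [-0.0, -0.0, -1.0]]
ft_force: [-2.1, 0.5, 4.7]
finger_gap: 0.0236
grip_force: 30.0
```

Gentle contact at 4.7 N. I'll release, rise and head back for wide_round.

```bash
python3 -m inch '{"rows": [[[0,0,0],0,0.9],[[0,0,0],0,0.6],[[0,0,0],0,0.4],[[0,0,0],0,0.4],[[0,0,0],0,0.4],[[0,0,0],0,0.4]]}'
python3 -m inch '{"rows": [[[0,0,-0.1],0,0.4],[[0,0,-0.4],0,0.4],[[0,0,-0.9],0,0.4],[[0,0,-1.5],0,0.4],[[0,0,-1.9],0,0.4],[[0,0,-2.15],0,0.4],[[0,0,-2.15],0,0.4]]}'
python3 go.py 595.5 272 110 60
```

```text
t: 14.92
eef_pos: [0.4703, -0.2654, 0.0227]
orientation: [[-0.532, 0.846, -0.0], [0.846, 0.532, -0.0], [0.0, -0.0, -1.0]]
ft_force: [0.9, -0.1, -0.4]
finger_gap: 0.0532
grip_force: 0.0
t: 15.5
eef_pos: [0.4714, -0.2661, 0.1114]
orientation: [[-0.532, 0.846, 0.003], [0.846, 0.532, -0.002], [-0.003, 0.002, -1.0]]
ft_force: [1.0, -1.3, 0.1]
finger_gap: 0.0547
grip_force: 0.0
t 15.5 shift [9.74 9.79 0.02] dist 552 roll -4.64 (tool y 32.2 ) gap 54.7 q [-0.56  0.28  2.1  -0.    0.76 -1.12]
```

```bash
python3 -m inch '{"rows": [[[0.15,0.15,0],0,0.4],[[0.6,0.6,0],-0.3,0.4],[[1.2,1.2,0],-0.6,0.4],[[1.85,1.86,0],-0.9,0.4],[[2.5,2.5,0],-1.2,0.4],[[3.15,3.16,0],-1.5,0.4],[[3.8,3.82,0],-1.8,0.4],[[4.45,4.47,0],-2.1,0.4],[[5.1,5.13,0],-2.4,0.4],[[5.75,5.78,0],-2.7,0.4]]}'
python3 go.py 595.5 272 110 60
```

```text
t: 16.33
eef_pos: [0.5426, 0.0547, 0.1075]
orientation: [[-0.749, 0.663, -0.002], [0.663, 0.749, -0.0], [0.001, -0.001, -1.0]]
ft_force: [1.6, -0.3, 0.4]
finger_gap: 0.0545
grip_force: 0.0
t 16.33 shift [ 2.61  4.94 -0.07] dist 224 roll -1.92 (tool y 48.5 ) gap 54.5 q [ 0.06  0.3   2.09  0.    0.76 -0.79]
```

```bash
python3 -m inch '{"rows": [[[0.3,0.57,0],-0.2,0.4],[[0.7,1.3,0],-0.5,0.4],[[1.05,2.0,0],-0.8,0.4],[[1.45,2.75,0],-1.1,0.4],[[1.85,3.5,0],-1.4,0.4],[[2.2,4.15,0],-1.7,0.4],[[2.45,4.64,0],-1.9,0.4],[[2.6,4.9,0],-1.9,0.4],[[2.6,4.92,0],-1.9,0.4],[[2.6,4.92,0],-1.9,0.4]]}'
python3 go.py 595.5 272 40 60
python3 - <<'E'
from h import *
a=vision.capture("top")[165:265,255:370,::-1];b=vision.capture("side")[180:330,170:360,::-1]
cv2.imwrite("pics/m4.png",np.hstack([cv2.resize(x,(399,399),interpolation=cv2.INTER_CUBIC) for x in (a,b)]))
E
```

```text
t: 17.17
eef_pos: [0.5957, 0.2684, 0.1077]
orientation: [[-0.864, 0.503, -0.001], [0.503, 0.864, -0.001], [0.001, -0.001, -1.0]]
ft_force: [-1.6, -0.3, -0.3]
finger_gap: 0.0544
grip_force: 0.0
t 17.17 shift [0.05 0.08 1.69] dist 68 roll -0.04 (tool y 59.8 ) gap 54.4 q [ 0.39  0.44  1.87 -0.    0.83 -0.66]
```

View pics/m4.png

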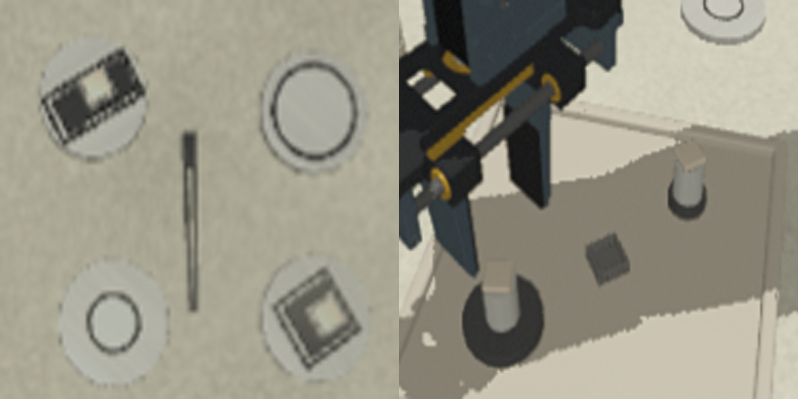

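The square is centred and aligned on its plate, and the fingers are above wide_round. I'll descend and grip it.

```bash
python3 -m inch '{"rows": [[[0.03,0.05,0.3],0,0.4],[[0.04,0.07,0.7],0,0.4],[[0.04,0.07,1.1],0,0.4],[[0.04,0.07,1.4],0,0.4],[[0.04,0.07,1.6],0,0.4],[[0.04,0.07,1.67],0,0.4],[[0.04,0.07,1.67],0,0.6],[[0.04,0.07,1.67],0,1],[[0.04,0.07,1.67],0,1],[[0.04,0.07,1.67],0,1]]}'
python3 -m inch '{"rows": [[[0,0,0],0,1],[[0,0,0],0,1],[[0,0,0],0,1],[[0,0,0],0,1],[[0,0,0],0,1]]}'
python3 go.py 622.4 -269.5 110 40
```

```text
t: 18.1
eef_pos: [0.597, 0.272, 0.0426]
orientation: [[-0.864, 0.504, 0.001], [0.504, 0.864, 0.0], [-0.001, 0.001, -1.0]]
ft_force: [-0.1, 0.9, -0.4]
finger_gap: 0.031
grip_force: 0.0
t: 18.52
eef_pos: [0.597, 0.272, 0.0425]
orientation: [[-0.864, 0.504, 0.001], [0.504, 0.864, 0.0], [-0.001, 0.001, -1.0]]
ft_force: [-0.6, -0.6, 6.7]
finger_gap: 0.0236
grip_force: 30.0
t 18.52 shift [ -7.37 -11.37  -1.69] dist 546 roll 3.29 (tool y 59.8 ) gap 23.6 q [ 0.39  0.54  1.87  0.    0.73 -0.65]
```

```bash
python3 -m inch '{"rows": [[[0,0,-0.1],0,1],[[0,0,-0.3],0,1],[[0,0,-0.7],0,1],[[0,0,-1.1],0,1],[[0,0,-1.5],0,1],[[0,0,-1.7],0,1],[[0,0,-1.75],0,1],[[0,0,-1.75],0,1]]}'
python3 -m inch '{"rows": [[[-0.07,-0.1,0],0,1],[[-0.26,-0.4,0],0.1,1],[[-0.65,-1.0,0],0.3,1],[[-1.1,-1.7,0],0.5,1],[[-1.55,-2.4,0],0.7,1],[[-2.0,-3.1,0],0.9,1],[[-2.45,-3.8,0],1.1,1],[[-2.9,-4.5,0],1.3,1],[[-3.35,-5.2,0],1.5,1],[[-3.75,-5.8,0],1.7,1]]}'
python3 go.py 622.4 -269.5 110 40
```

```text
t: 19.18
eef_pos: [0.5969, 0.2719, 0.1129]
orientation: [[-0.864, 0.504, 0.001], [0.504, 0.864, 0.001], [-0.001, 0.001, -1.0]]
ft_force: [-0.0, -0.6, -1.2]
finger_gap: 0.024
grip_force: 30.0
t: 20.02
eef_pos: [0.6082, -0.0072, 0.1111]
orientation: [[-0.76, 0.65, -0.002], [0.65, 0.76, -0.0], [0.001, -0.001, -1.0]]
ft_force: [0.5, 0.1, -2.3]
finger_gap: 0.0236
grip_force: 30.0
t 20.02 shift [-4.53 -4.75  0.03] dist 263 roll 1.57 (tool y 49.4 ) gap 23.6 q [-0.05  0.38  1.96 -0.    0.8  -0.91]
```

```bash
python3 -m inch '{"rows": [[[-0.4,-0.42,0],0.2,1],[[-0.95,-1.0,0],0.4,1],[[-1.5,-1.57,0],0.6,1],[[-2.05,-2.15,0],0.8,1],[[-2.6,-2.73,0],1.0,1],[[-3.15,-3.3,0],1.2,1],[[-3.7,-3.88,0],1.4,1],[[-4.15,-4.35,0],1.5,1],[[-4.45,-4.65,0],1.5,1],[[-4.53,-4.75,0],1.5,1]]}'
python3 -m inch '{"rows": [[[0,0,0.1],0,1],[[0,0,0.4],0,1],[[0,0,0.8],0,1],[[0,0,1.2],0,1],[[0,0,1.5],0,1],[[0,0,1.7],0,1],[[0,0,1.8],0,1],[[0,0,1.85],0,1],[[0,0,1.85],0,1],[[0,0,1.85],0,1]]}'
python3 go.py 622.4 -269.5 24.5 40
```

```text
t: 20.85
eef_pos: [0.6233, -0.2691, 0.1113]
orientation: [[-0.649, 0.761, -0.001], [0.761, 0.649, 0.0], [0.0, -0.0, -1.0]]
ft_force: [-1.0, 0.1, -1.7]
finger_gap: 0.0239
grip_force: 30.0
t: 21.68
eef_pos: [0.6244, -0.2665, 0.0384]
orientation: [[-0.65, 0.76, 0.001], [0.76, 0.65, -0.0], [-0.001, 0.0, -1.0]]
ft_force: [0.5, -0.2, -1.8]
finger_gap: 0.0238
grip_force: 30.0
t 21.68 shift [-0.02 -0.09  0.35] dist 14 roll 0.1 (tool y 40.6 ) gap 23.8 q [-0.44  0.58  1.82 -0.    0.74 -1.15]
```

```bash
python3 -m inch '{"rows": [[[-0.01,-0.04,0.08],0,1],[[-0.02,-0.08,0.16],0,1],[[-0.02,-0.08,0.22],0,1],[[-0.02,-0.08,0.26],0,1],[[-0.02,-0.08,0.29],0,1],[[-0.02,-0.08,0.31],0,1],[[-0.02,-0.08,0.33],0,1],[[-0.02,-0.08,0.34],0,1],[[-0.02,-0.08,0.34],0,1],[[-0.02,-0.08,0.34],0,1]]}'
python3 go.py 622.4 -269.5 24.5 40
```

```text
t: 22.52
eef_pos: [0.6222, -0.269, 0.0246]
orientation: [[-0.65, 0.76, 0.0], [0.76, 0.65, -0.0], [-0.0, -0.0, -1.0]]
ft_force: [-1.6, 0.3, 3.5]
finger_gap: 0.0239
grip_force: 30.0
t 22.52 shift [-0.01 -0.    0.  ] dist 1 roll 0.1 (tool y 40.6 ) gap 23.9 q [-0.44  0.6   1.82 -0.    0.72 -1.15]
```

Contact. Releasing, rising and heading for small_round.

```bash
python3 -m inch '{"rows": [[[0,0,0],0,0.9],[[0,0,0],0,0.6],[[0,0,0],0,0.4],[[0,0,0],0,0.4],[[0,0,0],0,0.4],[[0,0,0],0,0.4]]}'
python3 -m inch '{"rows": [[[0,0,-0.1],0,0.4],[[0,0,-0.4],0,0.4],[[0,0,-0.9],0,0.4],[[0,0,-1.5],0,0.4],[[0,0,-1.9],0,0.4],[[0,0,-2.1],0,0.4],[[0,0,-2.15],0,0.4],[[0,0,-2.15],0,0.4]]}'
python3 go.py 478 151 110 60
```

```text
t: 23.02
eef_pos: [0.6222, -0.269, 0.0242]
orientation: [[-0.65, 0.76, 0.0], [0.76, 0.65, -0.0], [-0.0, 0.0, -1.0]]
ft_force: [-0.6, -0.7, -0.2]
finger_gap: 0.0535
grip_force: 0.0
t: 23.68
eef_pos: [0.6222, -0.2691, 0.1107]
orientation: [[-0.65, 0.76, 0.001], [0.76, 0.65, -0.0], [-0.001, 0.0, -1.0]]
ft_force: [-0.5, -0.0, -0.9]
finger_gap: 0.0546
grip_force: 0.0
t 23.68 shift [1.032e+01 4.090e+00 1.000e-02] dist 444 roll -3.24 (tool y 40.6 ) gap 54.6 q [-0.44  0.47  1.82  0.    0.85 -1.15]
```

```bash
python3 -m inch '{"rows": [[[0.2,0.08,0],0,0.4],[[0.8,0.32,0],-0.3,0.4],[[1.6,0.63,0],-0.6,0.4],[[2.4,0.95,0],-0.9,0.4],[[3.2,1.27,0],-1.2,0.4],[[4.0,1.59,0],-1.5,0.4],[[4.8,1.9,0],-1.8,0.4],[[5.6,2.22,0],-2.1,0.4],[[6.4,2.54,0],-2.4,0.4],[[7.1,2.81,0],-2.7,0.4]]}'
python3 go.py 478 151 110 60
```

```text
t: 24.52
eef_pos: [0.5207, 0.0218, 0.1092]
orientation: [[-0.837, 0.547, -0.002], [0.547, 0.837, 0.0], [0.002, -0.001, -1.0]]
ft_force: [0.5, 0.2, 0.2]
finger_gap: 0.0544
grip_force: 0.0
t 24.52 shift [ 2.66  2.12 -0.02] dist 136 roll -0.52 (tool y 56.9 ) gap 54.4 q [-0.    0.26  2.14  0.    0.75 -1.  ]
```

```bash
python3 -m inch '{"rows": [[[0.6,0.48,0],0,0.4],[[1.25,1.0,0],-0.2,0.4],[[1.85,1.48,0],-0.4,0.4],[[2.35,1.88,0],-0.5,0.4],[[2.6,2.08,0],-0.5,0.4],[[2.66,2.12,0],-0.5,0.4],[[2.66,2.12,0],-0.5,0.4],[[2.66,2.12,0],-0.5,0.4]]}'
python3 go.py 478 151 41 60
python3 - <<'E'
from h import *
a=vision.capture("top")[165:265,255:370,::-1];b=vision.capture("side")[180:330,170:360,::-1]
cv2.imwrite("pics/m5.png",np.hstack([cv2.resize(x,(399,399),interpolation=cv2.INTER_CUBIC) for x in (a,b)]))
E
```

```text
t: 25.18
eef_pos: [0.4799, 0.1487, 0.1098]
orientation: [[-0.864, 0.503, -0.001], [0.503, 0.864, -0.0], [0.001, -0.001, -1.0]]
ft_force: [0.1, -0.2, 0.1]
finger_gap: 0.0546
grip_force: 0.0
t 25.18 shift [0.07 0.03 1.72] dist 69 roll -0.04 (tool y 59.8 ) gap 54.6 q [ 0.25  0.23  2.17 -0.    0.74 -0.79]
```

View pics/m5.png

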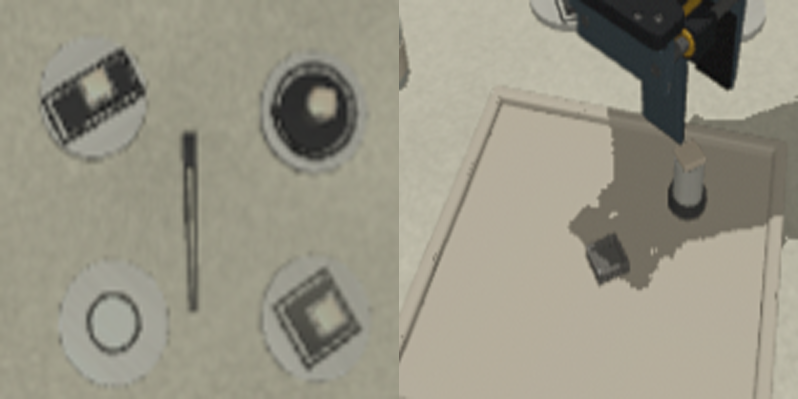

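Three holders are now centred in their outlines, and the gripper is above small_round. Descending.

```bash
python3 -m inch '{"rows": [[[0.03,0.01,0.3],0,0.4],[[0.04,0.02,0.7],0,0.4],[[0.04,0.02,1.1],0,0.4],[[0.04,0.02,1.4],0,0.4],[[0.04,0.02,1.62],0,0.4],[[0.04,0.02,1.71],0,0.4],[[0.04,0.02,1.71],0,0.6],[[0.04,0.02,1.71],0,1],[[0.04,0.02,1.71],0,1],[[0.04,0.02,1.71],0,1]]}'
python3 -m inch '{"rows": [[[0,0,0],0,1],[[0,0,0],0,1],[[0,0,0],0,1],[[0,0,0],0,1],[[0,0,0],0,1]]}'
python3 -m inch '{"rows": [[[0,0,-0.1],0,1],[[0,0,-0.3],0,1],[[0,0,-0.7],0,1],[[0,0,-1.1],0,1],[[0,0,-1.5],0,1],[[0,0,-1.7],0,1],[[0,0,-1.75],0,1],[[0,0,-1.75],0,1]]}'
python3 go.py 468.2 -97.3 110 50
```

```text
t: 26.12
eef_pos: [0.4798, 0.1507, 0.0426]
orientation: [[-0.864, 0.503, 0.001], [0.503, 0.864, 0.0], [-0.001, 0.001, -1.0]]
ft_force: [0.5, -0.2, 0.2]
finger_gap: 0.0311
grip_force: 0.0
t: 26.53
eef_pos: [0.4798, 0.1506, 0.0424]
orientation: [[-0.864, 0.503, 0.001], [0.503, 0.864, 0.0], [-0.001, 0.001, -1.0]]
ft_force: [-0.1, -1.4, 6.0]
finger_gap: 0.0234
grip_force: 30.0
t: 27.2
eef_pos: [0.4796, 0.1506, 0.1124]
orientation: [[-0.864, 0.503, 0.001], [0.503, 0.864, 0.0], [-0.001, 0.001, -1.0]]
ft_force: [-0.3, -0.3, -1.1]
finger_gap: 0.0235
grip_force: 30.0
t 27.2 shift [-2.87 -5.5   0.06] dist 248 roll 1.63 (tool y 59.8 ) gap 23.5 q [ 0.26  0.23  2.17 -0.    0.74 -0.79]
```

```bash
python3 -m inch '{"rows": [[[-0.1,-0.2,0],0,1],[[-0.35,-0.7,0],0.2,1],[[-0.7,-1.4,0],0.4,1],[[-1.1,-2.15,0],0.6,1],[[-1.5,-2.9,0],0.8,1],[[-1.9,-3.65,0],1,1],[[-2.3,-4.4,0],1.2,1],[[-2.6,-5.0,0],1.4,1],[[-2.8,-5.38,0],1.6,1],[[-2.87,-5.5,0],1.6,1]]}'
python3 -m inch '{"rows": [[[0,0,0],0,1],[[0,0,0.2],0,1],[[0,0,0.5],0,1],[[0,0,0.9],0,1],[[0,0,1.3],0,1],[[0,0,1.6],0,1],[[0,0,1.8],0,1],[[0,0,1.85],0,1],[[0,0,1.85],0,1],[[0,0,1.85],0,1]]}'
python3 go.py 468.2 -97.3 24.4 50
```

```text
t: 28.03
eef_pos: [0.4668, -0.0997, 0.1111]
orientation: [[-0.766, 0.643, -0.001], [0.643, 0.766, 0.0], [0.001, -0.001, -1.0]]
ft_force: [0.6, 1.2, -1.4]
finger_gap: 0.0236
grip_force: 30.0
t: 28.87
eef_pos: [0.468, -0.097, 0.0382]
orientation: [[-0.768, 0.64, 0.0], [0.64, 0.768, -0.0], [-0.0, 0.0, -1.0]]
ft_force: [-0.2, -0.1, -1.1]
finger_gap: 0.0232
grip_force: 30.0
t 28.87 shift [-0.01 -0.    0.34] dist 14 roll 0.03 (tool y 50.2 ) gap 23.2 q [-0.25  0.34  2.23 -0.    0.57 -1.13]
```

```bash
python3 -m inch '{"rows": [[[0,0,0.08],0,1],[[0,0,0.16],0,1],[[0,0,0.22],0,1],[[0,0,0.26],0,1],[[0,0,0.29],0,1],[[0,0,0.31],0,1],[[0,0,0.33],0,1],[[0,0,0.34],0,1],[[0,0,0.34],0,1],[[0,0,0.34],0,1]]}'
python3 go.py 468.2 -97.3 24.4 50
```

```text
t: 29.7
eef_pos: [0.4678, -0.0974, 0.0244]
orientation: [[-0.768, 0.64, 0.0], [0.64, 0.768, -0.0], [-0.0, -0.0, -1.0]]
ft_force: [-1.0, 0.2, 0.6]
finger_gap: 0.0235
grip_force: 30.0
t 29.7 shift [-0.01  0.01  0.  ] dist 0 roll 0.03 (tool y 50.2 ) gap 23.5 q [-0.25  0.37  2.23 -0.    0.54 -1.13]
```

```bash
python3 -m inch '{"rows": [[[0,0,0.01],0,1],[[0,0,0.015],0,1],[[0,0,0.015],0,1],[[0,0,0.015],0,0.9],[[0,0,0.015],0,0.6],[[0,0,0.015],0,0.4],[[0,0,0.015],0,0.4],[[0,0,0.015],0,0.4],[[0,0,0.015],0,0.4]]}'
python3 -m inch '{"rows": [[[0,0,-0.1],0,0.4],[[0,0,-0.4],0,0.4],[[0,0,-0.9],0,0.4],[[0,0,-1.5],0,0.4],[[0,0,-2],0,0.4],[[0,0,-2.5],0,0.4],[[0,0,-2.8],0,0.4],[[0,0,-2.8],0,0.4]]}'
python3 go.py 480 170 135 60
```

```text
t: 30.45
eef_pos: [0.4677, -0.0973, 0.0237]
orientation: [[-0.768, 0.64, -0.0], [0.64, 0.768, 0.0], [0.0, -0.0, -1.0]]
ft_force: [0.2, -0.3, 0.2]
finger_gap: 0.0535
grip_force: 0.0
t: 31.12
eef_pos: [0.4691, -0.0977, 0.1383]
orientation: [[-0.768, 0.64, 0.004], [0.64, 0.768, -0.001], [-0.004, 0.002, -1.0]]
ft_force: [0.4, 0.2, 0.4]
finger_gap: 0.0546
grip_force: 0.0
t 31.12 shift [4.08 5.31 0.08] dist 268 roll -1.64 (tool y 50.2 ) gap 54.6 q [-0.25  0.14  2.21 -0.    0.78 -1.13]
```

```bash
python3 -m inch '{"rows": [[[0.2,0.26,0],0,0.4],[[0.6,0.78,0],0,0.4],[[1.1,1.43,0],0,0.4],[[1.6,2.08,0],0,0.4],[[2.1,2.73,0],0,0.4],[[2.6,3.38,0],0,0.4],[[3.1,4.03,0],0,0.4],[[3.6,4.68,0],0,0.4],[[4.0,5.2,0],0,0.4],[[4.0,5.2,0],0,0.4]]}'
python3 -m inch '{"rows": [[[0,0,0],0,0.4],[[0,0,0],0,0.4],[[0,0,0],0,0.4],[[0,0,0],0,0.4]]}'
python3 - <<'E'
from h import *
A=vision.capture("top")[:,:,::-1];B=vision.capture("side")[:,:,::-1]
a=A[165:265,255:370];b=B[100:220,190:350]
cv2.imwrite("pics/m6.png",np.hstack([cv2.resize(x,(399,399),interpolation=cv2.INTER_CUBIC) for x in (a,b)]))
g=cv2.resize(cv2.cvtColor(a,cv2.COLOR_BGR2GRAY),None,fx=4,fy=4,interpolation=cv2.INTER_CUBIC)
cs,_=cv2.findContours((g<90).astype(np.uint8),cv2.RETR_EXTERNAL,cv2.CHAIN_APPROX_NONE)
for c in cs:
    if cv2.contourArea(c)<150: continue
    r=cv2.minAreaRect((w("top",c[:,0]/4.+[255,165]-np.array(.375),.014)[:,:2]*1000).astype(np.float32)); print(np.round(r[0]),np.round(r[1]),round(r[2]))
E
```

```text
t: 31.95
eef_pos: [0.478, 0.1682, 0.1351]
orientation: [[-0.77, 0.639, -0.0], [0.639, 0.77, 0.0], [0.0, 0.0, -1.0]]
ft_force: [1.2, 0.3, 0.3]
finger_gap: 0.0547
grip_force: 0.0
t: 32.28
eef_pos: [0.478, 0.1639, 0.1355]
orientation: [[-0.767, 0.642, -0.0], [0.642, 0.767, -0.0], [0.0, -0.0, -1.0]]
ft_force: [0.6, 0.3, 0.1]
finger_gap: 0.0548
grip_force: 0.0
[461. -89.] [41. 21.] 40
[ 469. -269.] [46. 45.] 32
[ 572. -162.] [10. 67.] 89
[ 621. -267.] [70. 71.] 90
[633. -82.] [41. 81.] 28
```

View pics/m6.png

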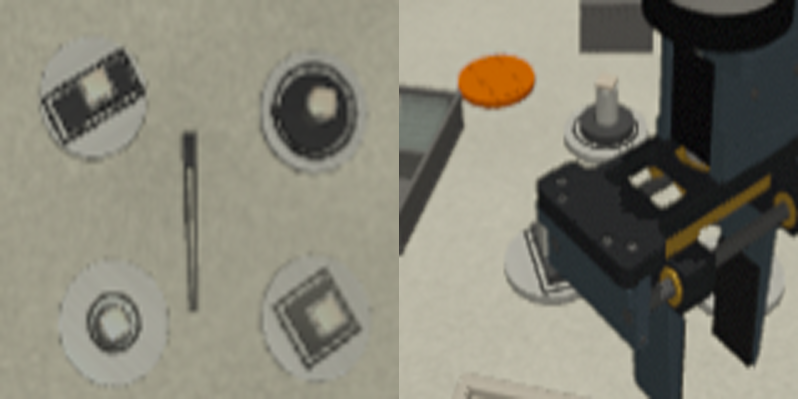

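All four holders stand upright in their outlines: oblong (95,95), wide_round (313,110), small_round (113,322) and square (318,318). The mould was in place when last seen, before the final pick, and the forceps haven't moved. The arm is clear.

```bash
python3 -c "
from cell import hand_in; print(hand_in())"
```

```text
the job is handed in; nothing more can be done
None
```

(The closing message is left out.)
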